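Feel out the empty wells of a laundry-tablet store and refill them

TASK

Two of the six covered wells in the tablet store are empty, and you cannot see which: before moving either tablet, press the covers gently with the fingertips until you have found both empty wells and pushed their covers right down. Then slide the two loose tablets along the deck, without lifting them off it, one into each opened well, so that they lie flat and flush with the deck; leave the other things around the store where they are.

Things in the scene. Friction and masses are not known exactly. Their poses are not given: they have to be found in the camera images.
- store: the tablet store: a low grey plastic box fixed to the slab, 182 mm along its x, 280 mm along its y, its flat deck 30 mm high. Two rows of three square wells, one row on each side (-x and +x) of a flat loading aisle 66 mm wide that runs the whole length along y through the middle. Origin: centre of its underside; z up. Beyond the three columns the deck is flat out to both ends.
- well0 (a point): centre of the mouth of well 0, at deck height, at x -58, y -60 mm in the store's frame. Same axes as the store. The well is 50 x 50 mm, closed at the start by a flush bamboo cover plate 48 mm square and 4 mm thick. Four of the six wells hold a tablet right under the cover, two are empty; they all look alike.
- well1 (a point): same for well 1, at x -58, y +0 mm in the store's frame
- well2 (a point): same for well 2, at x -58, y +60 mm in the store's frame
- well3 (a point): same for well 3, at x +58, y -60 mm in the store's frame
- well4 (a point): same for well 4, at x +58, y +0 mm in the store's frame
- well5 (a point): same for well 5, at x +58, y +60 mm in the store's frame
- cover0 (a joint): how far the cover plate of well 0 has been pushed straight down, in m: 0 flush with the deck, 0.016 at the bottom. It slides with about 3 N of friction, has no spring and stays where it is pushed. Over a well that holds a tablet (on a springy foam pad, about 3 N/mm) it gives only 2 to 5 mm, pushes back harder and harder, and comes nearly flush again; over an empty well it goes all the way down.
- cover1 (a joint): same for the cover plate of well 1
- cover2 (a joint): same for the cover plate of well 2
- cover3 (a joint): same for the cover plate of well 3
- cover4 (a joint): same for the cover plate of well 4
- cover5 (a joint): same for the cover plate of well 5
- tablet_a_center (a point): centre (half-way up) of a loose white laundry tablet, a flat disc 44 mm across and 16 mm thick, about 40 g, lying flat on the loading aisle near its +y end; z is the disc's axis. Lying in an opened well its top is flush with the deck.
- tablet_b_center (a point): centre (half-way up) of a loose white laundry tablet, a flat disc 44 mm across and 16 mm thick, about 40 g, lying flat on the loading aisle near its -y end; z is the disc's axis. Lying in an opened well its top is flush with the deck.
- cup: round open aluminium measuring cup, 72 mm across, 70 mm tall, with a side handle, standing about 210 mm from the store's centre beyond its -y end; a bystander. Origin: centre of its underside.
- brush: bamboo scrubbing brush lying bristles down, about 210 mm long in all (handle to its -x), 45 mm wide, 32 mm tall, about 200 mm from the store's centre beyond its +y end; a bystander. Origin: centre of its underside.
- tub: transparent plastic tub with its lid clipped on, 158 x 240 x 98 mm tall; a bystander. Origin: centre of its underside.
- bowl: white ceramic bowl, 140 mm across, 55 mm tall; a bystander. Origin: centre of its underside.
- tablet_a: the same disc as tablet_a_center, origin at the centre of its underside
- tablet_b: the same disc as tablet_b_center, origin at the centre of its underside
Things that resemble listed ones, but are neither listed nor needed, are in the scene too. Leave any pink look-alike of the tablet_a alone.

How it is judged:
By the outcome, as a careful person would: the job done as asked, in the order asked, and still so for the second after the job is handed in, with the robot touching nothing.
It also fails if it takes over 72 s, if anything falls off the work surface, if the arm or the gripper's body presses on something with over 40 N, if the wrist force passes 120 N, or if a joint passes its speed limit or range.

ROBOT

A 7-joint arm with a two-finger parallel gripper is mounted at the origin on the work surface. World frame = base frame: x ahead of the robot, y to its left, z up, the work surface at z = 0. Lengths are in m, angles in rad, forces in N, time in s.
With the tool pointing down it reaches from about 0.425 to 0.925 m from the base axis. Payload 6.8 kg.
Tool frame: the origin (TCP) lies at the centre of the arm's flange, where the gripper is bolted on; the fingertips stand 173 mm ahead of it and the grasp point (between the pads) lies 155 mm ahead of it; z points along the fingers, y is the direction in which the jaws open and shut (so a half turn about z gives the same grasp; the last joint's range is limited). The gripper opens to 85 mm and grips with 20 to 120 N. Pads are 22 mm wide; open, the fingers measure 114 mm over their backs; the gripper's body (76 mm by 85 mm) begins 54 mm behind the grasp point. The pads swing forward as they close: fully open they stand 13 mm farther back than shut.
Start: joints at [1.147, 0.477, 0.022, 1.555, -0.011, 1.109, -0.083], TCP at [0.21, -0.642, 0.405] pointing down, gripper open.
Joint ranges: [-2.96, 2.96], [-0.34, 2.1], [-1.41, 1.46], [0.24, 2.44], [-1.37, 4.51], [0.17, 1.92], [-2.96, 2.96]. Speed limits (rad/s): [2.39, 2.39, 3.14, 3.14, 3.14, 3.14, 3.14].

INTERFACE

Orientations are given as a rotation vector (axis times angle).
In Python, from bench import readout, grab_frame, camera_model, r gives the robot as it stands.
- The arm moves only by the tool apply_moves, never from a script. Its argument "deltas" is a list of rows, each an object with "xyz": the shift along the world's x, y, z in m, a list of three; "turn": the turn about the world's z in rad. In form: [{"xyz": [dx, dy, dz], "turn": turn}, ...]. A call has 1 to 12 rows; each row shifts and turns the commanded pose from where the row before left it; what a row does not reach is not made up. A row lasts 1/12 s, in which the tool goes at most 41.7 mm and 7.16 degrees, less where a joint would pass 70% of its speed; a pose out of reach is approached as far as the arm can. A call with a gripper value outside its range is refused whole. "claw" is the gripper's target within -1 to 1 (shut at 1, half-way at 0, fully open at -1), set as the call begins (left out, the last holds). The fingers move at their own pace and stop on an object; "squeeze" is the grip in N (left out, the last holds). Time passes only in rows, so rows that do not move let the fingers close. It gives the time, the measured TCP pose, the force and the opening at its end, in the units of the state.
- readout.get_obs(): the state, without advancing time (a new reading comes with each control period).
- grab_frame(name): name is "scene" or "top" or "wrist"; returns the picture (480x640x3 uint8, red, green, blue); there is no depth.
- camera_model(name): a dict with "intrinsics" (3x3 intrinsics, pixels), "R" (3x3) and "t" (3): a world point X has camera coordinates R X + t. Camera axes: x right, y down, z forward; pixel columns grow to the right and rows downward; lengths in m; the calibration is good to about 2 mm. A picture is of the moment at which its call begins: read the wrist's pose just before it. camera_model takes no time and is no camera call; for the wrist camera it gives the pose at the moment of the call.
- r.hand_in(): hands the job in, once; it reports no verdict.
The state is a dict: "clock": time; "joints": joint angles; "qvel": joint speeds; "tau": joint torques, N m; "tcp_pos": TCP position; "orientation": TCP orientation; "contact_force": force on the tool from outside, world axes, zero at the start; "moment": the same for the moment, N m; "grip_width": finger opening in m.
Only numpy, scipy, OpenCV 4.12 (cv2) and the standard library are available. Lean on these libraries where they do the work, as an engineer would, in place of code of your own. Each camera call takes 0.05 s, during which the arm holds its last target.

## Working session

There is one attempt and no reset: what is moved stays moved. The work goes in short steps, Python scripts to look and compute and a tool call to move; the robot and the scene stay as the last step left them, time stands still between calls to the robot, and variables do not carry over. Pictures are saved under pics/ and viewed, and the job is handed in when it is done.

Besides the shell and the picture viewer there is one more tool, called after "Request:" by a JSON object that holds its "fn" and its "kwargs", one argument or row to a line. apply_moves: Moves the arm, as the interface text tells. Its arguments: {"type":"object","properties":{"deltas":{"type":"array"},"claw":{"type":"number"},"squeeze":{"type":"number"}},"required":["deltas"]}

```bash
ls; mkdir -p pics; python3 - <<'E'
from bench import readout, grab_frame, camera_model, r
import cv2
for n in ["scene","top","wrist"]:
    im=grab_frame(n); cv2.imwrite(f"pics/{n}0.png",im[:,:,::-1])
    m=camera_model(n); print(n,m)
print(readout.get_obs())
E
```

```text
pics
scene {'intrinsics': array([[591.32495442,   0.        , 320.16938273],
       [  0.        , 591.32495442, 240.56827801],
       [  0.        ,   0.        ,   1.        ]]), 'R': array([[-0.20194118,  0.97933802,  0.01080789],
       [ 0.55602695,  0.12372418, -0.8219041 ],
       [-0.80625913, -0.1599668 , -0.56952334]]), 't': array([ 0.0716609 , -0.24004192,  1.83359924])}
top {'intrinsics': array([[479.23518121,   0.        , 310.60261006],
       [  0.        , 479.23518121, 240.29456947],
       [  0.        ,   0.        ,   1.        ]]), 'R': array([[-0.01434678, -0.99981175,  0.0130627 ],
       [-0.99548657,  0.01305659, -0.09400011],
       [ 0.09381186, -0.01435234, -0.99548649]]), 't': array([0.02678685, 0.51813023, 1.076632  ])}
wrist {'intrinsics': array([[332.60997985,   0.        , 320.42075743],
       [  0.        , 332.60997985, 243.27611217],
       [  0.        ,   0.        ,   1.        ]]), 'R': array([[ 0.31062484, -0.95053046, -0.00201288],
       [-0.90468437, -0.29629116,  0.30619886],
       [-0.29164774, -0.09329195, -0.95196544]]), 't': array([-0.67460799, -0.03912713,  0.38089888])}
{'clock': 0.15, 'joints': array([ 1.14688703,  0.47763602,  0.02235713,  1.556163  , -0.01149889,
        1.10929059, -0.08311149]), 'qvel': array([-0.00201939, -0.00214931, -0.00282566, -0.00387195, -0.00229484,
       -0.00086872, -0.0007013 ]), 'tau': array([ 2.98733627e-03, -5.96923506e+01,  1.61020383e+00, -2.81493044e+01,
        1.26579171e-02,  6.47695721e-03,  3.12212626e-05]), 'tcp_pos': array([ 0.20959398, -0.64143616,  0.4039577 ]), 'orientation': array([-3.10119295e+00, -4.93800785e-01,  4.94041414e-04]), 'contact_force': array([-0.1047944 ,  0.44844121,  0.58053766]), 'moment': array([-0.01937582, -0.01266133,  0.01125928]), 'grip_width': 0.08570086466692307}
```

View pics/scene0.png

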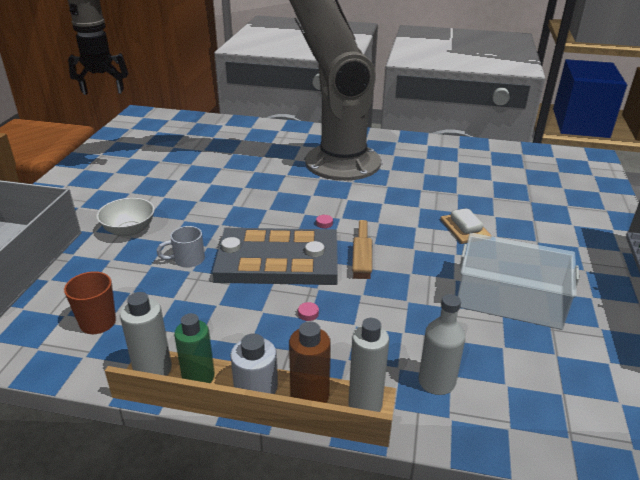

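View pics/top0.png

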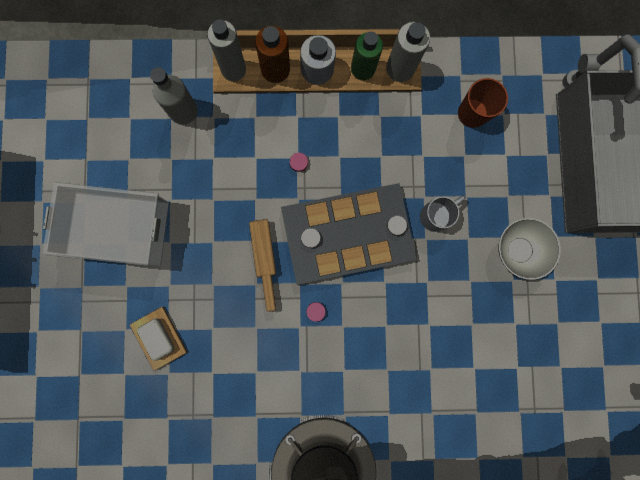

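View pics/wrist0.png

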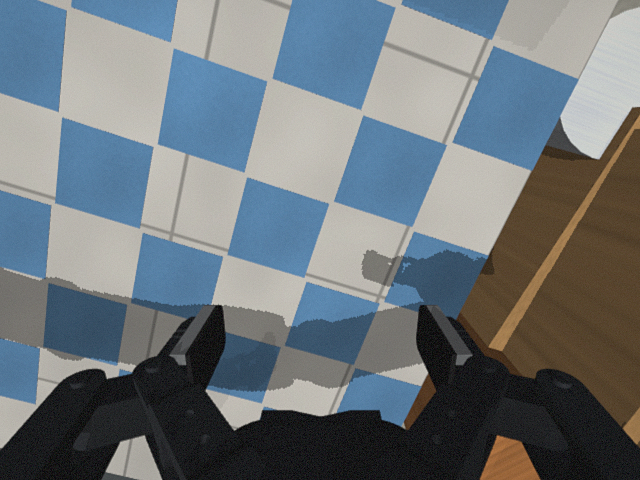

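The top view shows the store's corners near (283,207), (402,186), (417,262), (297,284). The white discs on the deck are at (311,238), next to the brush, so tablet_a, and at (397,226), next to the cup, so tablet_b. The pink look-alikes at (299,162) and (316,312) lie on the slab and stay put. I'll confirm this in an enlarged crop.

```bash
python3 - <<'E'
import cv2
im=cv2.imread("pics/top0.png")[175:295,270:470]
cv2.imwrite("pics/top0c.png",cv2.resize(im,None,fx=4,fy=4,interpolation=cv2.INTER_CUBIC))
im=cv2.imread("pics/scene0.png")[215:295,200:350]
cv2.imwrite("pics/scene0c.png",cv2.resize(im,None,fx=5,fy=5,interpolation=cv2.INTER_CUBIC))
E
```

```text
(no output)
```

View pics/top0c.png

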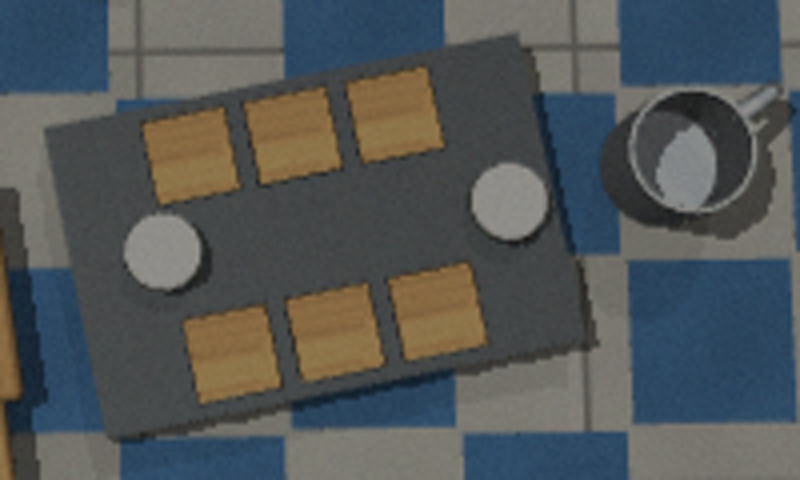

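View pics/scene0c.png

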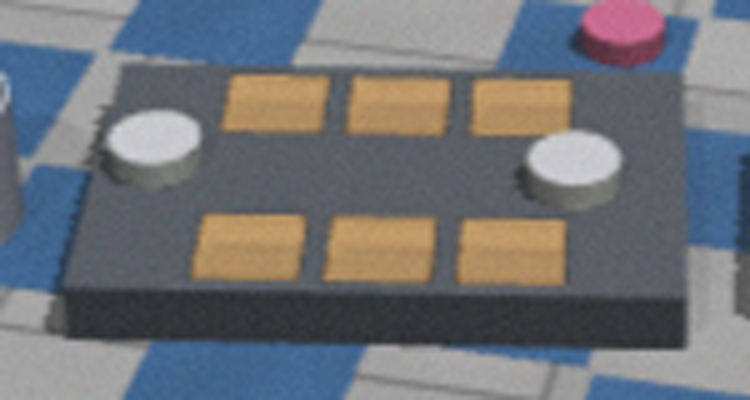

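```bash
cat > h.py <<'E'
import numpy as np, cv2
from bench import readout, grab_frame, camera_model, r
def tri(obs):  # [(cam,u,v)]
    A=[];b=[]
    for m,u,v in obs:
        K,R,t=m["intrinsics"],m["R"],m["t"]
        d=np.linalg.inv(K)@[u,v,1]; d=R.T@d; d/=np.linalg.norm(d); c=-R.T@t
        P=np.eye(3)-np.outer(d,d); A.append(P); b.append(P@c)
    A_=np.vstack(A); b_=np.hstack(b)
    X,res,_,_=np.linalg.lstsq(A_,b_,rcond=None); return X, np.abs(A_@X-b_).max()
def onz(m,u,v,z):
    K,R,t=m["intrinsics"],m["R"],m["t"]
    d=R.T@(np.linalg.inv(K)@[u,v,1]); c=-R.T@t
    return c+d*(z-c[2])/d[2]
E
python3 - <<'E'
from h import *
def blobs(im,x0,x1,y0,y1,kind):
    c=im[y0:y1,x0:x1]; hsv=cv2.cvtColor(c,cv2.COLOR_BGR2HSV)
    mk=cv2.inRange(hsv,(8,90,90),(28,255,255)) if kind=='c' else None
    n,l,s,ce=cv2.connectedComponentsWithStats(mk)
    return [(round(ce[i][0]+x0,2),round(ce[i][1]+y0,2),s[i][4]) for i in range(1,n) if s[i][4]>100]
T=cv2.imread("pics/top0.png");S=cv2.imread("pics/scene0.png")
bt=blobs(T,284,420,180,290,'c');bs=blobs(S,215,340,225,285,'c');print(bt);print(bs)
mt,ms=camera_model("top"),camera_model("scene")
bt=[b for b in bt];bs=[b for b in bs]
key=lambda b:b[1]
def order(b):
    b=sorted(b,key=lambda p:p[1]);return b
# top: +x row = smaller v ; scene: camera faces robot: +x row = larger v
t=sorted(bt,key=lambda p:p[1]+0.2*p[0]-0);plus=sorted(t[:3]);minus=sorted(t[3:])
s=sorted(bs,key=lambda p:p[1]);sm=sorted(s[:3],reverse=True);sp=sorted(s[3:],reverse=True)
names=[5,4,3,2,1,0];W={}
for n,a,b in zip(names,plus+minus,sp+sm):
    X,e=tri([(mt,*a[:2]),(ms,*b[:2])]);Z=onz(mt,*a[:2],.03);Y=onz(ms,*b[:2],.03);W[n]=(Z+Y)/2
    print(n,X.round(4),e.round(4),Z.round(4),Y.round(4))
L=np.array([[-58,-60],[-58,0],[-58,60],[58,-60],[58,0],[58,60]])/1000
G=np.array([W[i][:2] for i in range(6)])
M=np.linalg.svd((L-L.mean(0)).T@(G-G.mean(0)));R=(M[0]@M[2]).T
th=np.arctan2(R[1,0],R[0,0]);print("store",G.mean(0),"yaw",th,"res",(G-(L@R.T+G.mean(0))).round(4).tolist())
for n,a,b in [("A",(270+163/4,175+251/4),(200+574/5,215+157/5)),("B",(270+509/4,175+201/4),(200+154/5,215+138/5))]:
    X,e=tri([(mt,*a),(ms,*b)]);print(n,X.round(4),e.round(4),onz(mt,*a,.046).round(4),onz(ms,*b,.046).round(4))
E
```

```text
[(np.float64(368.31), np.float64(203.36), np.int32(415)), (np.float64(342.71), np.float64(208.41), np.int32(422)), (np.float64(317.24), np.float64(213.5), np.int32(425)), (np.float64(379.01), np.float64(252.52), np.int32(434)), (np.float64(353.35), np.float64(257.69), np.int32(435)), (np.float64(327.51), np.float64(263.09), np.int32(432))]
[(np.float64(254.72), np.float64(235.04), np.int32(215)), (np.float64(279.24), np.float64(235.96), np.int32(215)), (np.float64(303.53), np.float64(235.97), np.int32(212)), (np.float64(249.38), np.float64(264.03), np.int32(275)), (np.float64(275.39), np.float64(264.31), np.int32(261)), (np.float64(301.99), np.float64(264.99), np.int32(271))]
5 [0.5792 0.0036 0.0326] 0.0 [0.5795 0.0036 0.03  ] [0.5758 0.0028 0.03  ]
4 [ 0.5903 -0.0555  0.033 ] 0.0005 [ 0.5906 -0.0552  0.03  ] [ 0.5865 -0.0572  0.03  ]
3 [ 0.6013 -0.1143  0.0324] 0.0001 [ 0.6017 -0.1145  0.03  ] [ 0.5983 -0.1155  0.03  ]
2 [ 0.4653 -0.0184  0.0335] 0.0006 [ 0.4653 -0.018   0.03  ] [ 0.4603 -0.0202  0.03  ]
1 [ 0.4767 -0.0771  0.0325] 0.0002 [ 0.4768 -0.0771  0.03  ] [ 0.4732 -0.0782  0.03  ]
0 [ 0.4876 -0.1358  0.0338] 0.0003 [ 0.4878 -0.1361  0.03  ] [ 0.4824 -0.1379  0.03  ]
store [ 0.53151356 -0.06695749] yaw 0.18818510070456895 res [[-0.0007, -0.0002], [0.0004, 0.0001], [-0.0005, -0.0002], [0.0003, 0.0], [0.0001, -0.0001], [0.0004, 0.0004]]
A [0.5219 0.0203 0.0475] 0.0007 [0.5222 0.0196 0.046 ] [0.5197 0.0206 0.046 ]
B [ 0.5479 -0.1762  0.0463] 0.0004 [ 0.548  -0.1766  0.046 ] [ 0.5475 -0.1759  0.046 ]
```

Request:
{"fn": "apply_moves", "kwargs": {
  "deltas": [
    {"xyz": [0.0135,0.024,0],"turn": 0},
    {"xyz": [0.0135,0.024,0],"turn": 0},
    {"xyz": [0.0135,0.024,0],"turn": 0},
    {"xyz": [0.0135,0.024,0],"turn": 0},
    {"xyz": [0.0135,0.024,0],"turn": 0},
    {"xyz": [0.0135,0.024,0],"turn": 0},
    {"xyz": [0.0135,0.024,0],"turn": 0},
    {"xyz": [0.0135,0.024,0],"turn": 0},
    {"xyz": [0.0135,0.024,0],"turn": 0},
    {"xyz": [0.0135,0.024,0],"turn": 0},
    {"xyz": [0.0135,0.024,0],"turn": 0},
    {"xyz": [0.0135,0.024,0],"turn": 0}
  ],
  "claw": 1,
  "squeeze": 20
}}

```text
clock: 1.15
tcp_pos: [0.372, -0.3523, 0.4046]
orientation: [-3.102, -0.494, 0.0]
contact_force: [-0.6, 0.5, -0.3]
grip_width: -0.0002
```

```bash
python3 -c "
from h import *
o=readout.get_obs();print(o['joints'].round(3),o['tcp_pos'],o['orientation'],o['grip_width'])"
```

```text
[ 0.744  0.216 -0.124  1.933  0.032  0.995 -0.65 ] [ 0.37198247 -0.35232306  0.40460046] [-3.10243965e+00 -4.93840403e-01  3.46429601e-04] -0.00018102266840346794
```

Request:
{"fn": "apply_moves", "kwargs": {
  "deltas": [
    {"xyz": [0.0135,0.024,0],"turn": 0.12},
    {"xyz": [0.0135,0.024,0],"turn": 0.12},
    {"xyz": [0.0135,0.024,0],"turn": 0.12},
    {"xyz": [0.0135,0.024,0],"turn": 0.12},
    {"xyz": [0.0135,0.024,0],"turn": 0.12},
    {"xyz": [0.0135,0.024,0],"turn": 0.12},
    {"xyz": [0.0135,0.024,0],"turn": 0.12},
    {"xyz": [0.0135,0.024,0],"turn": 0.12},
    {"xyz": [0.0135,0.024,0],"turn": 0.12},
    {"xyz": [0.0135,0.024,0],"turn": 0.12},
    {"xyz": [0.0135,0.024,0],"turn": 0.12},
    {"xyz": [0.0135,0.024,0],"turn": 0.12}
  ]
}}

```text
clock: 2.15
tcp_pos: [0.534, -0.0645, 0.4046]
orientation: [-2.0, -2.423, 0.0]
contact_force: [-0.3, -0.1, 0.4]
grip_width: -0.0002
```

```bash
python3 -c "
from h import *
o=readout.get_obs();print(o['joints'].round(3),o['tcp_pos'],o['orientation'],o['grip_width'])
m=camera_model('wrist');import pickle;pickle.dump(m,open('w1.pkl','wb'));im=grab_frame('wrist');cv2.imwrite('pics/w1.png',im[:,:,::-1]);print(-m['R'].T@m['t'])"
```

```text
[ 0.433  0.297 -0.515  1.856  0.169  1.032  0.04 ] [ 0.53398887 -0.06447045  0.40460544] [-1.99980964e+00 -2.42273648e+00  2.95479827e-04] -0.00023296595311690584
[0.52013622 0.01231908 0.37387912]
```

View pics/w1.png

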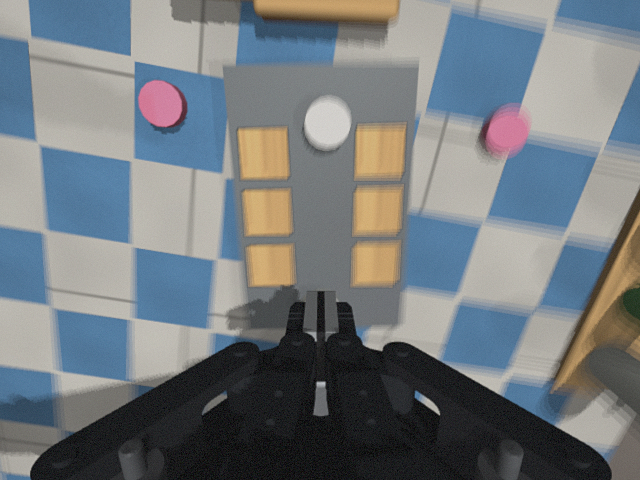

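The wrist view shows tablet_a at (327,123), with the covers at columns ≈265 (−x row) and ≈379 (+x row). The pink discs lie off to the sides. I'll refine the store pose using three views.

```bash
cat > fit.py <<'E'
from h import *
import pickle
from scipy.optimize import least_squares
def cov(im,x0,x1,y0,y1):
    c=im[y0:y1,x0:x1]; hsv=cv2.cvtColor(c,cv2.COLOR_BGR2HSV)
    n,l,s,ce=cv2.connectedComponentsWithStats(cv2.inRange(hsv,(8,70,90),(28,255,255)))
    return [tuple(ce[i]+[x0,y0]) for i in range(1,n) if s[i][4]>100]
def disc(im,x0,x1,y0,y1):
    c=im[y0:y1,x0:x1]; hsv=cv2.cvtColor(c,cv2.COLOR_BGR2HSV)
    n,l,s,ce=cv2.connectedComponentsWithStats(cv2.inRange(hsv,(0,0,150),(180,60,255)))
    i=1+np.argmax(s[1:,4]); return ce[i]+[x0,y0],s[i]
E
python3 - <<'E'
from fit import *
W=cv2.imread("pics/w1.png");mw=pickle.load(open("w1.pkl","rb"))
c=cov(W,230,410,115,292);print(np.round(c,1).tolist())
# wrist: left col = -x row ; top = +y
l=sorted([p for p in c if p[0]<320],key=lambda p:-p[1]);rr=sorted([p for p in c if p[0]>320],key=lambda p:-p[1])
obs=[(mw,i,p) for i,p in enumerate(l+rr)]
T=[(379.01,252.52),(353.35,257.69),(327.51,263.09),(368.31,203.36),(342.71,208.41),(317.24,213.5)]
S=[(254.72,235.04),(279.24,235.96),(303.53,235.97),(249.38,264.03),(275.39,264.31),(301.99,264.99)]
L=np.array([[-58,-60],[-58,0],[-58,60],[58,-60],[58,0],[58,60]])/1000
def proj(m,X):
    x=m["intrinsics"]@(m["R"]@X+m["t"]);return x[:2]/x[2]
mt,ms=camera_model("top"),camera_model("scene")
sets={"w":[(mw,i,p) for i,p in enumerate(l+rr)],"t":[(mt,i,p) for i,p in enumerate(T)],"s":[(ms,i,p) for i,p in enumerate(S)]}
def f(p,o):
    x,y,z,a=p;c_,s_=np.cos(a),np.sin(a);return np.hstack([proj(m,np.array([x+c_*L[i][0]-s_*L[i][1],y+s_*L[i][0]+c_*L[i][1],z]))-q for m,i,q in o])
for k in ["w","t","s","wt","ts","wts"]:
    o=sum([sets[j] for j in k],[]);q=least_squares(f,[.53,-.066,.03,.19],args=(o,));print(k,q.x.round(4),np.abs(q.fun).max().round(2))
(u,v),s=disc(W,300,355,90,155);print(u,v,s, onz(mw,u,v,.046), tri([(mw,u,v),(mt,310.75,237.75)]))
E
```

```text
[[379.4, 151.2], [263.3, 152.9], [377.1, 210.3], [267.2, 212.0], [375.0, 263.4], [270.5, 264.8]]
w [ 0.536  -0.0609  0.0296  0.205 ] 0.15
t [ 0.5335 -0.0661  0.031   0.1876] 0.09
s [ 0.5328 -0.0667  0.0325  0.1893] 0.29
wt [ 0.5357 -0.0622  0.0273  0.2018] 2.4
ts [ 0.5334 -0.0662  0.0329  0.1882] 0.38
wts [ 0.5354 -0.0621  0.0323  0.2002] 2.14
327.5338078291815 121.58871377732588 [   4    5   47   54 1967] [0.52412456 0.02642473 0.046     ] (array([0.52199926, 0.02270331, 0.06648274]), np.float64(0.0028340086959644795))
```

```bash
python3 - <<'E'
from fit import *
grab_frame('wrist')
for k in range(1):
    m=camera_model('wrist');im=grab_frame('wrist')[:,:,::-1].copy();cv2.imwrite('pics/w2.png',im)
o=readout.get_obs();print(o['tcp_pos'],o['orientation'],o['joints'])
pickle.dump(m,open('w2.pkl','wb'))
c=cov(im,230,410,100,292);print(np.round(c,1).tolist())
l=sorted([p for p in c if p[0]<320],key=lambda p:-p[1]);rr=sorted([p for p in c if p[0]>320],key=lambda p:-p[1])
T=[(379.01,252.52),(353.35,257.69),(327.51,263.09),(368.31,203.36),(342.71,208.41),(317.24,213.5)]
L=np.array([[-58,-60],[-58,0],[-58,60],[58,-60],[58,0],[58,60]])/1000
def proj(m,X):
    x=m["intrinsics"]@(m["R"]@X+m["t"]);return x[:2]/x[2]
mt=camera_model("top")
sets={"w":[(m,i,p) for i,p in enumerate(l+rr)],"t":[(mt,i,p) for i,p in enumerate(T)]}
def f(p,o):
    x,y,z,a=p;c_,s_=np.cos(a),np.sin(a);return np.hstack([proj(m,np.array([x+c_*L[i][0]-s_*L[i][1],y+s_*L[i][0]+c_*L[i][1],z]))-q for m,i,q in o])
for k in ["w","wt"]:
    o=sum([sets[j] for j in k],[]);q=least_squares(f,[.53,-.066,.03,.19],args=(o,));print(k,q.x.round(4),np.abs(q.fun).max().round(2))
(u,v),s=disc(im,300,355,85,155);print(u,v,s, onz(m,u,v,.046), tri([(m,u,v),(mt,310.75,237.75)]))
E
```

```text
[ 0.53421068 -0.06338312  0.40455935] [-2.00129135e+00 -2.42062971e+00 -1.61902533e-03] [ 0.43180987  0.29704739 -0.51643752  1.85574591  0.16769735  1.03180804
  0.03682296]
[[259.6, 159.8], [374.6, 160.9], [262.3, 217.8], [371.4, 218.9], [264.5, 270.3], [368.4, 270.9]]
w [ 0.5338 -0.0651  0.0292  0.186 ] 0.14
wt [ 0.5338 -0.0654  0.0288  0.1863] 0.51
323.54649172846547 131.33998859098688 [   1   22   46   48 1753] [0.52346603 0.02195455 0.046     ] (array([0.52304246, 0.02076869, 0.04165836]), np.float64(0.0012651333458340505))
```

View pics/w2.png

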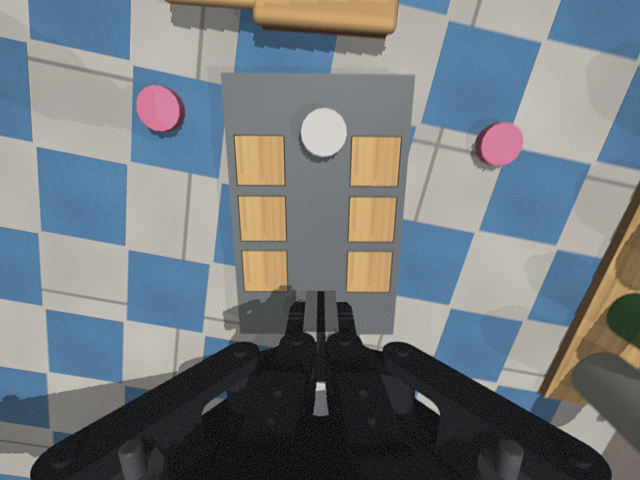

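Request:
{"fn": "apply_moves", "kwargs": {
  "deltas": [
    {"xyz": [0.0082,0.0015,-0.026],"turn": 0},
    {"xyz": [0.0082,0.0015,-0.026],"turn": 0},
    {"xyz": [0.0082,0.0015,-0.026],"turn": 0},
    {"xyz": [0.0082,0.0015,-0.026],"turn": 0},
    {"xyz": [0.0082,0.0015,-0.026],"turn": 0},
    {"xyz": [0.008,0.0015,-0.026],"turn": 0},
    {"xyz": [0.008,0.0015,-0.026],"turn": 0},
    {"xyz": [0,0,-0.007],"turn": 0},
    {"xyz": [0,0,0],"turn": 0},
    {"xyz": [0,0,0],"turn": 0}
  ]
}}

```text
clock: 3.13
tcp_pos: [0.5903, -0.056, 0.216]
orientation: [-2.008, -2.415, 0.001]
contact_force: [-0.1, -0.5, -0.5]
grip_width: 0.0003
```

Request:
{"fn": "apply_moves", "kwargs": {
  "deltas": [
    {"xyz": [0,0.001,-0.005],"turn": 0},
    {"xyz": [0,0,-0.004],"turn": 0},
    {"xyz": [0,0,-0.002],"turn": 0},
    {"xyz": [0,0,-0.001],"turn": 0},
    {"xyz": [0,0,-0.001],"turn": 0},
    {"xyz": [0,0,-0.001],"turn": 0},
    {"xyz": [0,0,-0.001],"turn": 0},
    {"xyz": [0,0,0],"turn": 0}
  ]
}}

```text
clock: 3.8
tcp_pos: [0.5907, -0.0542, 0.2012]
orientation: [2.007, 2.417, -0.0]
contact_force: [-1.5, -0.3, 4.3]
grip_width: 0.0001
```

Request:
{"fn": "apply_moves", "kwargs": {
  "deltas": [
    {"xyz": [0,0,-0.001],"turn": 0},
    {"xyz": [0,0,-0.001],"turn": 0},
    {"xyz": [0,0,0],"turn": 0},
    {"xyz": [0,0,0],"turn": 0}
  ]
}}

```text
clock: 4.13
tcp_pos: [0.5907, -0.0541, 0.1997]
orientation: [2.007, 2.417, -0.001]
contact_force: [-3.2, 0.9, 8.8]
grip_width: 0.0001
```

Cover 4 pushes back with a rising force, so well 4 is full. Next is well 5.

Request:
{"fn": "apply_moves", "kwargs": {
  "deltas": [
    {"xyz": [0,0,0.01],"turn": 0},
    {"xyz": [-0.0037,0.0195,0],"turn": 0},
    {"xyz": [-0.0037,0.0195,0],"turn": 0},
    {"xyz": [-0.0037,0.0195,0],"turn": 0},
    {"xyz": [0,0,-0.003],"turn": 0},
    {"xyz": [0,0,-0.003],"turn": 0},
    {"xyz": [0,0,-0.001],"turn": 0},
    {"xyz": [0,0,-0.001],"turn": 0},
    {"xyz": [0,0,-0.001],"turn": 0},
    {"xyz": [0,0,-0.001],"turn": 0},
    {"xyz": [0,0,0],"turn": 0},
    {"xyz": [0,0,0],"turn": 0}
  ]
}}

```text
clock: 5.13
tcp_pos: [0.5799, 0.0046, 0.1996]
orientation: [-2.008, -2.416, -0.002]
contact_force: [-3.0, 4.2, 9.0]
grip_width: -0.0004
```

Well 5 is full (9 N). Next is well 3.

Request:
{"fn": "apply_moves", "kwargs": {
  "deltas": [
    {"xyz": [0,0,0.01],"turn": 0},
    {"xyz": [0.0056,-0.0296,0],"turn": 0},
    {"xyz": [0.0056,-0.0296,0],"turn": 0},
    {"xyz": [0.0056,-0.0296,0],"turn": 0},
    {"xyz": [0.0056,-0.0296,0],"turn": 0},
    {"xyz": [0,0,-0.003],"turn": 0},
    {"xyz": [0,0,-0.003],"turn": 0},
    {"xyz": [0,0,-0.001],"turn": 0},
    {"xyz": [0,0,-0.001],"turn": 0},
    {"xyz": [0,0,-0.001],"turn": 0},
    {"xyz": [0,0,-0.001],"turn": 0},
    {"xyz": [0,0,0],"turn": 0}
  ]
}}

```text
clock: 6.13
tcp_pos: [0.602, -0.1134, 0.1988]
orientation: [2.005, 2.418, 0.0]
contact_force: [-0.3, -1.8, 2.4]
grip_width: 0.0001
```

```bash
python3 -c "
from h import *
o=readout.get_obs();print(o['joints'].round(3),o['tcp_pos'],o['contact_force'])"
```

```text
[ 0.382  0.664 -0.402  1.828  0.373  0.724 -0.04 ] [ 0.60200313 -0.11336388  0.19876337] [-0.26148625 -1.75475696  2.42475922]
```

Only 2.4 N here at 4 mm depth, so well 3 looks empty. I'll push it right down.

Request:
{"fn": "apply_moves", "kwargs": {
  "deltas": [
    {"xyz": [0,0,-0.0015],"turn": 0},
    {"xyz": [0,0,-0.0015],"turn": 0},
    {"xyz": [0,0,-0.0015],"turn": 0},
    {"xyz": [0,0,-0.0015],"turn": 0},
    {"xyz": [0,0,-0.0015],"turn": 0},
    {"xyz": [0,0,-0.0015],"turn": 0},
    {"xyz": [0,0,-0.0015],"turn": 0},
    {"xyz": [0,0,0],"turn": 0}
  ]
}}

```text
clock: 6.8
tcp_pos: [0.6019, -0.1137, 0.1878]
orientation: [-2.006, -2.417, -0.0]
contact_force: [-0.1, 0.2, -0.1]
grip_width: 0.0002
```

Request:
{"fn": "apply_moves", "kwargs": {
  "deltas": [
    {"xyz": [0,0,-0.001],"turn": 0},
    {"xyz": [0,0,-0.001],"turn": 0},
    {"xyz": [0,0,0],"turn": 0}
  ]
}}

```text
clock: 7.05
tcp_pos: [0.602, -0.1137, 0.1874]
orientation: [-2.007, -2.417, 0.001]
contact_force: [-4.2, 1.9, 14.3]
grip_width: 0.0003
```

Cover 3 bottomed out, with the force jumping to 14 N at 16 mm down. Next is well 0.

Request:
{"fn": "apply_moves", "kwargs": {
  "deltas": [
    {"xyz": [0,0,0.024],"turn": 0},
    {"xyz": [-0.0285,-0.0054,0],"turn": 0},
    {"xyz": [-0.0285,-0.0054,0],"turn": 0},
    {"xyz": [-0.0285,-0.0054,0],"turn": 0},
    {"xyz": [-0.0285,-0.0054,0],"turn": 0},
    {"xyz": [0,0,-0.003],"turn": 0},
    {"xyz": [0,0,-0.004],"turn": 0},
    {"xyz": [0,0,-0.001],"turn": 0},
    {"xyz": [0,0,-0.001],"turn": 0},
    {"xyz": [0,0,-0.001],"turn": 0},
    {"xyz": [0,0,-0.001],"turn": 0},
    {"xyz": [0,0,0],"turn": 0}
  ]
}}

```text
clock: 8.05
tcp_pos: [0.4881, -0.1359, 0.1992]
orientation: [-2.006, -2.416, 0.004]
contact_force: [-6.0, -2.6, 9.7]
grip_width: 0.0001
```

Well 0 is full. Next is well 1.

Request:
{"fn": "apply_moves", "kwargs": {
  "deltas": [
    {"xyz": [0,0,0.01],"turn": 0},
    {"xyz": [-0.0037,0.0197,0],"turn": 0},
    {"xyz": [-0.0037,0.0197,0],"turn": 0},
    {"xyz": [-0.0037,0.0197,0],"turn": 0},
    {"xyz": [0,0,-0.003],"turn": 0},
    {"xyz": [0,0,-0.003],"turn": 0},
    {"xyz": [0,0,-0.001],"turn": 0},
    {"xyz": [0,0,-0.001],"turn": 0},
    {"xyz": [0,0,-0.001],"turn": 0},
    {"xyz": [0,0,-0.001],"turn": 0},
    {"xyz": [0,0,0],"turn": 0},
    {"xyz": [0,0,0],"turn": 0}
  ]
}}

```text
clock: 9.05
tcp_pos: [0.4771, -0.0771, 0.1992]
orientation: [2.007, 2.416, 0.0]
contact_force: [1.3, 0.4, 2.3]
grip_width: 0.0
```

Well 1 gives only 2.3 N, so it looks empty. I'll push it down.

Request:
{"fn": "apply_moves", "kwargs": {
  "deltas": [
    {"xyz": [0,0,-0.0015],"turn": 0},
    {"xyz": [0,0,-0.0015],"turn": 0},
    {"xyz": [0,0,-0.0015],"turn": 0},
    {"xyz": [0,0,-0.0015],"turn": 0},
    {"xyz": [0,0,-0.0015],"turn": 0},
    {"xyz": [0,0,-0.0015],"turn": 0},
    {"xyz": [0,0,-0.0015],"turn": 0},
    {"xyz": [0,0,-0.0015],"turn": 0},
    {"xyz": [0,0,-0.001],"turn": 0},
    {"xyz": [0,0,0],"turn": 0}
  ]
}}

```text
clock: 9.88
tcp_pos: [0.4768, -0.0765, 0.1873]
orientation: [2.007, 2.417, -0.002]
contact_force: [-4.7, -1.0, 21.8]
grip_width: -0.0002
```

Both empty wells, 1 and 3, are found and pushed down. I'll raise the arm, open the gripper and move over tablet_b.

Request:
{"fn": "apply_moves", "kwargs": {
  "deltas": [
    {"xyz": [0,0,0.03],"turn": 0},
    {"xyz": [0,0,0.03],"turn": 0},
    {"xyz": [0,0,0.03],"turn": 0},
    {"xyz": [0.012,-0.0166,0.01],"turn": 0},
    {"xyz": [0.012,-0.0166,0.01],"turn": 0},
    {"xyz": [0.012,-0.0166,0],"turn": 0},
    {"xyz": [0.012,-0.0166,0],"turn": 0},
    {"xyz": [0.012,-0.0166,0],"turn": 0},
    {"xyz": [0.0112,-0.0165,0],"turn": 0},
    {"xyz": [0,0,0],"turn": 0},
    {"xyz": [0,0,0],"turn": 0},
    {"xyz": [0,0,0],"turn": 0}
  ],
  "claw": -1
}}

```text
clock: 10.88
tcp_pos: [0.5472, -0.175, 0.2954]
orientation: [-2.004, -2.416, 0.001]
contact_force: [0.1, 0.1, -0.1]
grip_width: 0.0852
```

```bash
python3 - <<'E'
from fit import *
m=camera_model('wrist');im=grab_frame('wrist')[:,:,::-1].copy();cv2.imwrite('pics/w3.png',im)
cv2.imwrite('pics/top3.png',grab_frame('top')[:,:,::-1])
pickle.dump(m,open('w3.pkl','wb'));print(readout.get_obs()['tcp_pos'])
E
```

```text
[ 0.54740108 -0.17475952  0.29581362]
```

View pics/w3.png

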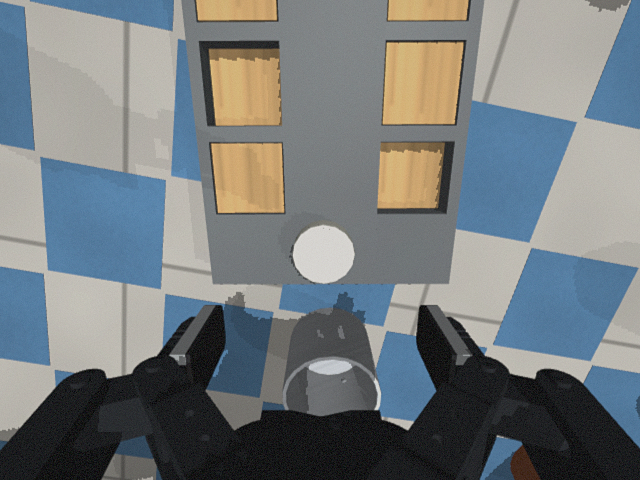

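The wrist view shows wells 1 (244,85) and 3 (413,178) open and tablet_b at (323,254). The cup sits below the gripper, clear of it. I'll localise tablet_b and the wells.

```bash
python3 - <<'E'
from fit import *
im=cv2.imread('pics/w3.png');m=pickle.load(open('w3.pkl','rb'))
c,s=disc(im,285,360,215,290);print(c,s,onz(m,*c,.046))
mt=camera_model('top');print(tri([(m,*c),(mt,270+509/4,175+201/4)]))
# well mouth corners at deck: well3 and well1
for p in [(376,213),(447,213),(453,141),(380,141)]:print(onz(m,*p,.0303).round(4))
print('w1')
for p in [(199,42),(278,41),(281,125),(207,126)]:print(onz(m,*p,.0303).round(4))
E
```

```text
[323.29457639 253.80822403] [   8   10   62   59 2821] [ 0.54963002 -0.17404344  0.046     ]
(array([ 0.55069603, -0.18050958,  0.02700642]), np.float64(0.0003115223440478543))
[ 0.5822 -0.1419  0.0303]
[ 0.6323 -0.1325  0.0303]
[ 0.6215 -0.0842  0.0303]
[ 0.5732 -0.0933  0.0303]
w1
[ 0.4489 -0.0569  0.0303]
[ 0.497  -0.0473  0.0303]
[ 0.5061 -0.0955  0.0303]
[ 0.4578 -0.1052  0.0303]
```

Request:
{"fn": "apply_moves", "kwargs": {
  "deltas": [
    {"xyz": [0.0015,0,-0.03],"turn": 0},
    {"xyz": [0,0,-0.03],"turn": 0},
    {"xyz": [0,0,-0.02],"turn": 0},
    {"xyz": [0,0,-0.01],"turn": 0},
    {"xyz": [0,0,0],"turn": 0},
    {"xyz": [0,0,0],"turn": 0}
  ]
}}

```text
clock: 11.48
tcp_pos: [0.5497, -0.1755, 0.2065]
orientation: [-2.005, -2.418, -0.0]
contact_force: [0.6, -0.5, -0.2]
grip_width: 0.0854
```

```bash
python3 - <<'E'
from fit import *
im=grab_frame('wrist')[:,:,::-1].copy();cv2.imwrite('pics/w4.png',im)
print(readout.get_obs()['tcp_pos'])
E
```

```text
[ 0.55009186 -0.17567352  0.20730964]
```

View pics/w4.png

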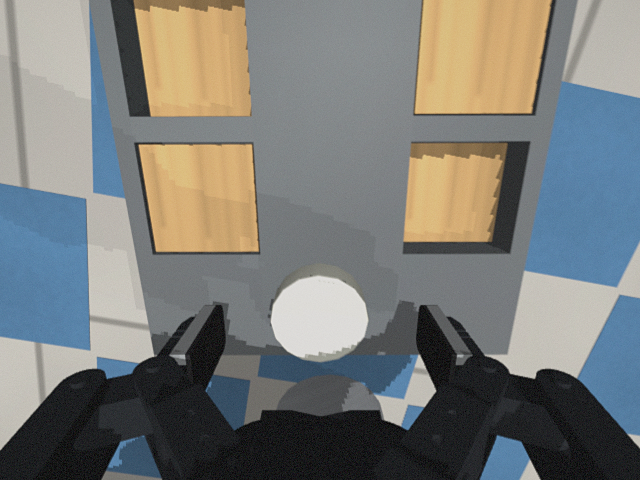

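Tablet_b at (320,312) is centred between the pads. I'll lower slightly and close gently.

Request:
{"fn": "apply_moves", "kwargs": {
  "deltas": [
    {"xyz": [0,0,-0.002],"turn": 0},
    {"xyz": [0,0,0],"turn": 0},
    {"xyz": [0,0,0],"turn": 0},
    {"xyz": [0,0,0],"turn": 0},
    {"xyz": [0,0,0],"turn": 0},
    {"xyz": [0,0,0],"turn": 0},
    {"xyz": [0,0,0],"turn": 0},
    {"xyz": [0,0,0],"turn": 0}
  ],
  "claw": 1,
  "squeeze": 20
}}

```text
clock: 12.2
tcp_pos: [0.5498, -0.1761, 0.2051]
orientation: [2.006, 2.416, 0.0]
contact_force: [-1.6, -0.2, 6.2]
grip_width: 0.0432
```

```bash
python3 - <<'E'
from fit import *
m=camera_model('wrist');im=grab_frame('wrist')[:,:,::-1].copy();cv2.imwrite('pics/w5.png',im)
o=readout.get_obs();print(o['tcp_pos'],o['contact_force'],o['grip_width'])
E
```

```text
[ 0.54982308 -0.17611564  0.20508828] [-1.19985423 -1.23815115  4.83440501] 0.043023468730410235
```

View pics/w5.png

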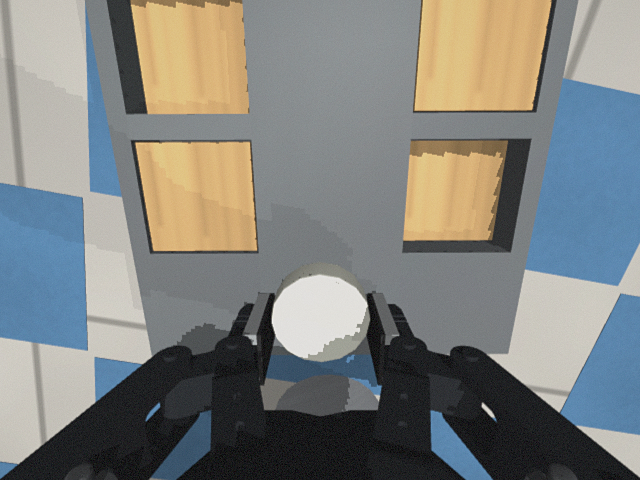

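The pads hold tablet_b at its rim (43 mm opening) with about 5 N of light down-force, so it stays on the deck. I'll slide it along the aisle.

Request:
{"fn": "apply_moves", "kwargs": {
  "deltas": [
    {"xyz": [-0.0009,0.005,0],"turn": 0},
    {"xyz": [-0.0009,0.005,0],"turn": 0},
    {"xyz": [-0.0009,0.005,0],"turn": 0},
    {"xyz": [-0.0009,0.005,0],"turn": 0},
    {"xyz": [-0.0009,0.005,0],"turn": 0},
    {"xyz": [-0.0009,0.005,0],"turn": 0},
    {"xyz": [-0.0009,0.005,0],"turn": 0},
    {"xyz": [-0.0009,0.005,0],"turn": 0},
    {"xyz": [-0.0011,0.005,0],"turn": 0},
    {"xyz": [-0.0011,0.0045,0],"turn": 0},
    {"xyz": [0,0,0],"turn": 0}
  ]
}}

```text
clock: 13.17
tcp_pos: [0.5406, -0.1257, 0.2051]
orientation: [2.005, 2.417, 0.002]
contact_force: [-0.6, -0.9, 6.3]
grip_width: 0.0434
```

```bash
python3 - <<'E'
from fit import *
m=camera_model('wrist');im=grab_frame('wrist')[:,:,::-1].copy();cv2.imwrite('pics/w6.png',im)
o=readout.get_obs();print(o['tcp_pos'],o['contact_force'],o['grip_width'])
for X in [(.6019,-.1139,.030),(.5407,-.1255,.046),(.4767,-.0765,.03)]:
    x=m['intrinsics']@(m['R']@np.array(X)+m['t']);print(x[:2]/x[2])
for c in [(320,317)]: print(onz(m,*c,.046))
E
```

```text
[ 0.54067998 -0.12574277  0.20510013] [-1.65164555 -0.20850312  6.63616515] 0.04299549437748154
[446.27026636 304.62632429]
[317.64988554 322.51097433]
[192.05639903 179.9119537 ]
[ 0.54120908 -0.12262109  0.046     ]
```

View pics/w6.png

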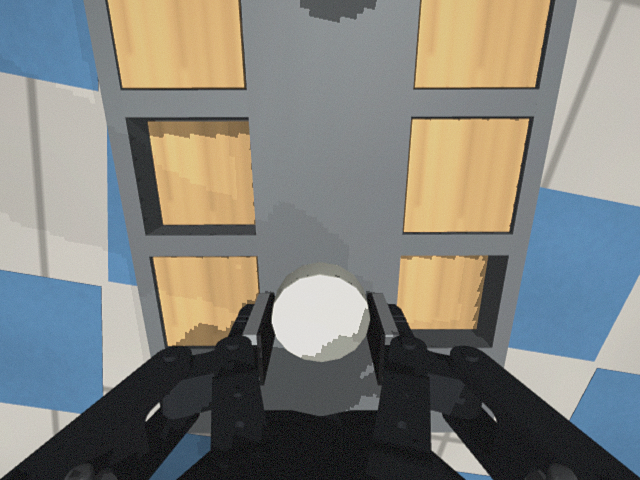

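```bash
python3 - <<'E'
from fit import *
im=cv2.imread('pics/w6.png');cv2.imwrite('pics/w6c.png',cv2.resize(im[240:380,240:520],None,fx=2.8,fy=2.8,interpolation=cv2.INTER_CUBIC))
E
```

```text
(no output)
```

View pics/w6c.png

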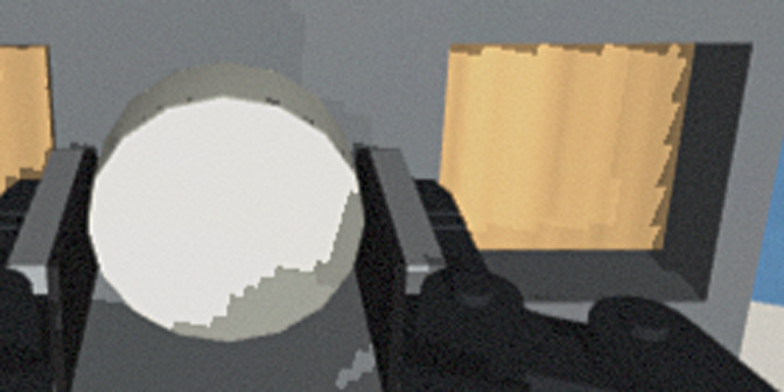

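```bash
python3 - <<'E'
from fit import *
m=camera_model('wrist');S=np.array([.5337,-.0657]);a=.187;R=np.array([[np.cos(a),-np.sin(a)],[np.sin(a),np.cos(a)]])
loc=lambda p,z:((onz(m,*p,z)[:2]-S)@R*1000).round(1)
print(readout.get_obs()['tcp_pos'],loc((0,0),0) is None)
print("disc",loc((320,273.9),.046),loc((320,361.8),.046),loc((271.4,318),.046),loc((369.3,318),.046))
print("well",loc((508.2,255.7),.03),loc((492.5,347.1),.03),loc((401,255.7),.03))
print("tcp",((readout.get_obs()['tcp_pos'][:2]-S)@R*1000).round(1))
E
```

```text
[ 0.54067998 -0.12574277  0.20510013] False
disc [ -3.2 -37. ] [ -3.2 -80.5] [-24.4 -57.8] [ 18.3 -57.9]
well [ 83.8 -34.9] [ 84.3 -84.2] [ 34.2 -34.8]
tcp [ -4.3 -60.3]
```

Request:
{"fn": "apply_moves", "kwargs": {
  "deltas": [
    {"xyz": [0.0051,0.0009,0],"turn": 0},
    {"xyz": [0.0051,0.0009,0],"turn": 0},
    {"xyz": [0.0051,0.0009,0],"turn": 0},
    {"xyz": [0.0051,0.0009,0],"turn": 0},
    {"xyz": [0.0051,0.0009,0],"turn": 0},
    {"xyz": [0.0051,0.0009,0],"turn": 0},
    {"xyz": [0.0051,0.0009,0],"turn": 0},
    {"xyz": [0.0051,0.0009,0],"turn": 0},
    {"xyz": [0.0051,0.0009,0],"turn": 0},
    {"xyz": [0.0051,0.0009,0],"turn": 0},
    {"xyz": [0.005,0.0009,0],"turn": 0},
    {"xyz": [0.005,0.0008,0],"turn": 0}
  ]
}}

```text
clock: 14.22
tcp_pos: [0.5999, -0.1158, 0.2046]
orientation: [-2.006, -2.415, 0.006]
contact_force: [-1.8, -0.9, -0.0]
grip_width: 0.0431
```

Request:
{"fn": "apply_moves", "kwargs": {
  "deltas": [
    {"xyz": [0,0,0],"turn": 0}
  ]
}}

```text
clock: 14.3
tcp_pos: [0.6014, -0.1151, 0.2044]
orientation: [-2.006, -2.418, -0.001]
contact_force: [0.6, 0.5, -1.1]
grip_width: 0.0433
```

```bash
python3 - <<'E'
from fit import *
m=camera_model('wrist');im=grab_frame('wrist')[:,:,::-1].copy();cv2.imwrite('pics/w7.png',im)
o=readout.get_obs();print(o['tcp_pos'],o['contact_force'],o['grip_width'])
S=np.array([.5337,-.0657]);a=.187;R=np.array([[np.cos(a),-np.sin(a)],[np.sin(a),np.cos(a)]])
print("tcp",((o['tcp_pos'][:2]-S)@R*1000).round(1))
cv2.imwrite('pics/w7c.png',cv2.resize(im[220:400,200:480],None,fx=2.8,fy=2.8,interpolation=cv2.INTER_CUBIC))
E
```

```text
[ 0.60118946 -0.11510205  0.20414688] [-0.88657735  0.2101025  -0.52919249] 0.043327954459906545
tcp [ 57.1 -61.1]
```

View pics/w7c.png

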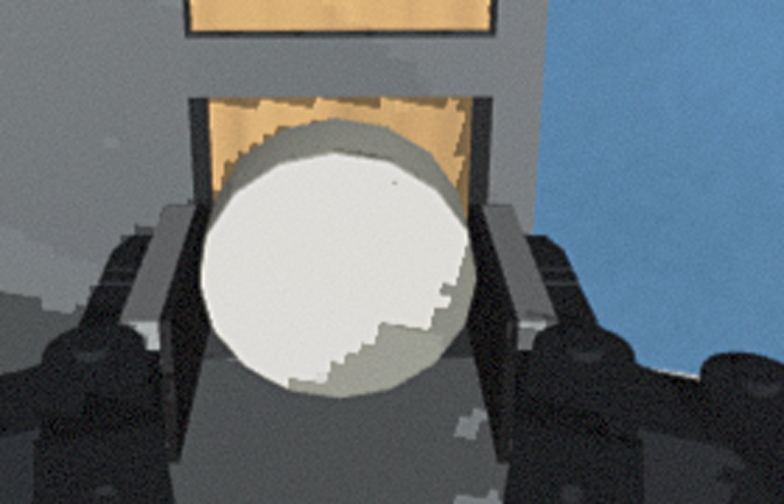

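Tablet_b is centred over well 3's mouth (gaps about 2–4 mm) and hangs clear of the deck, with the vertical force near 0. I'll release it.

Request:
{"fn": "apply_moves", "kwargs": {
  "deltas": [
    {"xyz": [0,0,0],"turn": 0},
    {"xyz": [0,0,0],"turn": 0},
    {"xyz": [0,0,0],"turn": 0},
    {"xyz": [0,0,0],"turn": 0},
    {"xyz": [0,0,0],"turn": 0}
  ],
  "claw": -0.6
}}

```text
clock: 14.77
tcp_pos: [0.6011, -0.1158, 0.2041]
orientation: [-2.007, -2.417, -0.0]
contact_force: [-0.5, 0.1, -0.1]
grip_width: 0.0681
```

```bash
python3 - <<'E'
from fit import *
im=grab_frame('wrist')[:,:,::-1].copy();cv2.imwrite('pics/w8.png',im)
o=readout.get_obs();print(o['tcp_pos'],o['contact_force'],o['grip_width'])
E
```

```text
[ 0.60108817 -0.11583187  0.20413389] [ 0.75548591  0.31086942 -0.84980895] 0.06827554318943367
```

View pics/w8.png

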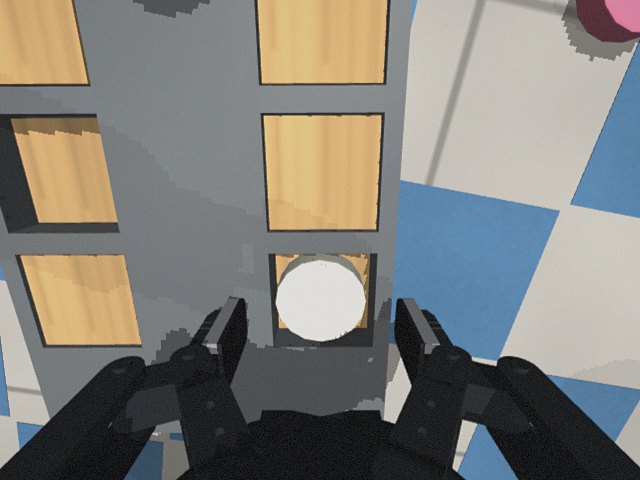

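Tablet_b has dropped into well 3: its top face shrank from 98 to 89 px across, as expected at deck height. On to tablet_a.

Request:
{"fn": "apply_moves", "kwargs": {
  "deltas": [
    {"xyz": [0,0,0.03],"turn": 0},
    {"xyz": [0,0,0.03],"turn": 0},
    {"xyz": [-0.0112,0.0195,0],"turn": 0},
    {"xyz": [-0.0112,0.0195,0],"turn": 0},
    {"xyz": [-0.0112,0.0195,0],"turn": 0},
    {"xyz": [-0.0112,0.0195,0],"turn": 0},
    {"xyz": [-0.0112,0.0195,0],"turn": 0},
    {"xyz": [-0.0112,0.0195,0],"turn": 0},
    {"xyz": [-0.0112,0.0198,0],"turn": 0},
    {"xyz": [0,0,-0.02],"turn": 0},
    {"xyz": [0,0,0],"turn": 0},
    {"xyz": [0,0,0],"turn": 0}
  ],
  "claw": -1
}}

```text
clock: 15.82
tcp_pos: [0.5224, 0.0207, 0.2438]
orientation: [-2.006, -2.416, 0.003]
contact_force: [-0.2, 0.1, -0.1]
grip_width: 0.0859
```

```bash
python3 - <<'E'
from fit import *
m=camera_model('wrist');im=grab_frame('wrist')[:,:,::-1].copy();cv2.imwrite('pics/w9.png',im)
o=readout.get_obs();print(o['tcp_pos'],o['contact_force'],o['grip_width'])
c,s=disc(im,240,400,200,340);print(c,s,onz(m,*c,.046))
E
```

```text
[0.52295621 0.02037513 0.24431459] [-0.49743536 -0.74781927 -0.3140626 ] 0.08554553255668143
[322.40319316 282.76725883] [  43   47   79   73 4447] [0.5237982  0.02258874 0.046     ]
```

View pics/w9.png

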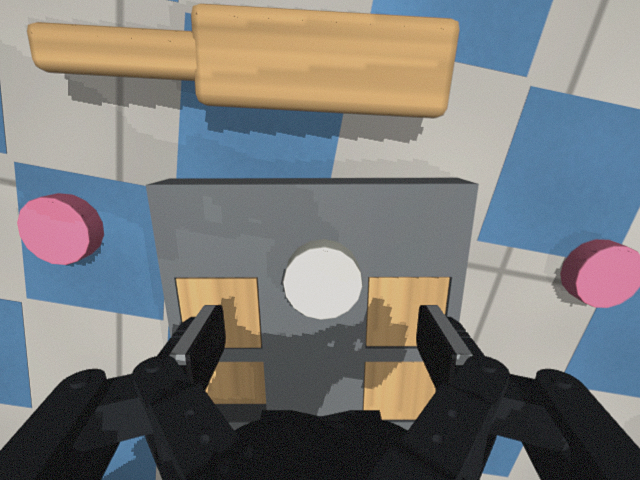

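White tablet_a is at (322,283), on the deck between the open pads. The pink discs are well to the sides. I'll descend and grip.

Request:
{"fn": "apply_moves", "kwargs": {
  "deltas": [
    {"xyz": [0.0007,0.0015,-0.01],"turn": 0},
    {"xyz": [0,0,-0.015],"turn": 0},
    {"xyz": [0,0,-0.01],"turn": 0},
    {"xyz": [0,0,-0.004],"turn": 0},
    {"xyz": [0,0,0],"turn": 0}
  ]
}}

```text
clock: 16.28
tcp_pos: [0.5231, 0.0221, 0.2041]
orientation: [-2.007, -2.415, 0.002]
contact_force: [-0.2, -0.2, 0.2]
grip_width: 0.0854
```

Request:
{"fn": "apply_moves", "kwargs": {
  "deltas": [
    {"xyz": [0,0,0],"turn": 0},
    {"xyz": [0,0,0],"turn": 0},
    {"xyz": [0,0,0],"turn": 0},
    {"xyz": [0,0,0],"turn": 0},
    {"xyz": [0,0,0],"turn": 0},
    {"xyz": [0,0,0],"turn": 0},
    {"xyz": [0,0,0],"turn": 0}
  ],
  "claw": 1,
  "squeeze": 20
}}

```text
clock: 16.87
tcp_pos: [0.5237, 0.0225, 0.2059]
orientation: [2.006, 2.416, 0.001]
contact_force: [-2.0, -0.3, 5.4]
grip_width: 0.0431
```

```bash
python3 - <<'E'
from fit import *
m=camera_model('wrist');im=grab_frame('wrist')[:,:,::-1].copy();cv2.imwrite('pics/w10.png',im)
o=readout.get_obs();print(o['tcp_pos'],o['contact_force'],o['grip_width'])
cv2.imwrite('pics/w10c.png',cv2.resize(im[220:400,180:460],None,fx=2.8,fy=2.8,interpolation=cv2.INTER_CUBIC))
E
```

```text
[0.52370101 0.02251391 0.20590898] [-1.16527637 -0.40089271  5.74481728] 0.04312862626213929
```

View pics/w10c.png

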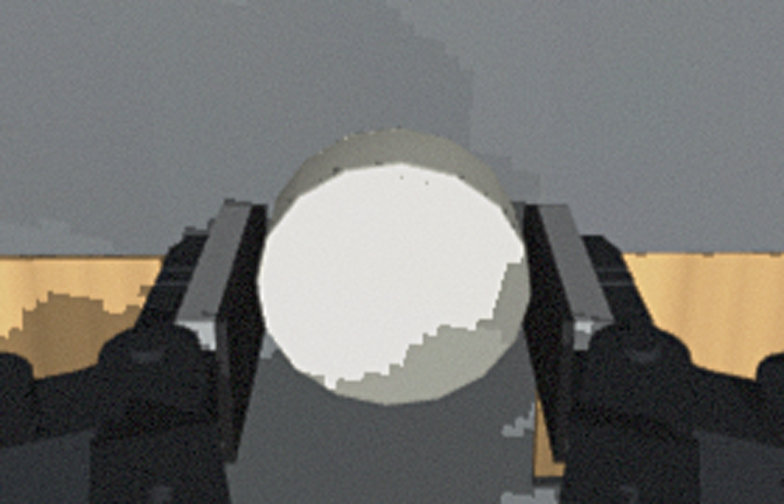

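Request:
{"fn": "apply_moves", "kwargs": {
  "deltas": [
    {"xyz": [0.0014,-0.0073,0],"turn": 0},
    {"xyz": [0.0014,-0.0073,0],"turn": 0},
    {"xyz": [0.0014,-0.0073,0],"turn": 0},
    {"xyz": [0.0014,-0.0073,0],"turn": 0},
    {"xyz": [0.0014,-0.0073,0],"turn": 0},
    {"xyz": [0.0014,-0.0073,0],"turn": 0},
    {"xyz": [0.0014,-0.0073,0],"turn": 0},
    {"xyz": [0.0014,-0.0073,0],"turn": 0},
    {"xyz": [0.0014,-0.0073,0],"turn": 0},
    {"xyz": [0.0014,-0.0073,0],"turn": 0},
    {"xyz": [0.0014,-0.0073,0],"turn": 0},
    {"xyz": [0.0011,-0.007,0],"turn": 0}
  ]
}}

```text
clock: 17.92
tcp_pos: [0.5406, -0.0649, 0.2059]
orientation: [2.006, 2.417, 0.003]
contact_force: [-0.8, 2.8, 5.3]
grip_width: 0.0432
```

Request:
{"fn": "apply_moves", "kwargs": {
  "deltas": [
    {"xyz": [0,0,0],"turn": 0},
    {"xyz": [0,0,0],"turn": 0}
  ]
}}

```text
clock: 18.08
tcp_pos: [0.5408, -0.0663, 0.2059]
orientation: [2.007, 2.414, 0.001]
contact_force: [1.3, -0.8, 5.3]
grip_width: 0.0431
```

```bash
python3 - <<'E'
from fit import *
m=camera_model('wrist');im=grab_frame('wrist')[:,:,::-1].copy();cv2.imwrite('pics/w11.png',im);pickle.dump(m,open('w11.pkl','wb'))
o=readout.get_obs();print(o['tcp_pos'],o['contact_force'],o['grip_width'])
cv2.imwrite('pics/w11c.png',cv2.resize(im[220:400,120:400],None,fx=2.8,fy=2.8,interpolation=cv2.INTER_CUBIC))
E
```

```text
[ 0.54073762 -0.06627724  0.20589817] [ 0.52329642 -0.96942372  5.20255269] 0.04314373883244449
```

View pics/w11c.png

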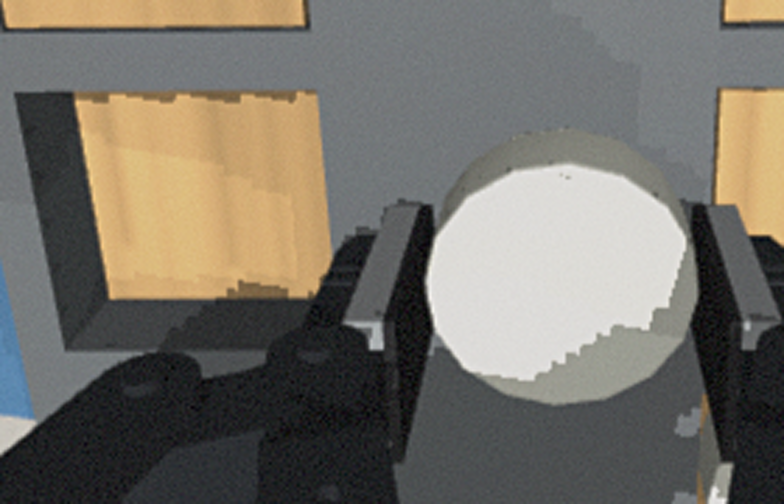

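```bash
python3 - <<'E'
from fit import *
m=pickle.load(open('w11.pkl','rb'));S=np.array([.5337,-.0657]);a=.187;R=np.array([[np.cos(a),-np.sin(a)],[np.sin(a),np.cos(a)]])
f=lambda p:(120+p[0]/2.8,220+p[1]/2.8)
loc=lambda p,z:((onz(m,*f(p),z)[:2]-S)@R*1000).round(1)
print("disc",loc((563,163),.046),loc((563,405),.046),loc((427,284),.046),loc((699,284),.046))
print("well",loc((15,93),.03),loc((66,351),.03),loc((317,93),.03))
E
```

```text
disc [ 8.5 19. ] [  8.4 -24.5] [-13.   -1.7] [29.9 -1.9]
well [-81.9  24.8] [-81.7 -24.8] [-32.   24.6]
```

Tablet_a sits about 2.5 mm short of well 1's centre line in y and 65 mm off in x. I'll correct that and slide it in.

Request:
{"fn": "apply_moves", "kwargs": {
  "deltas": [
    {"xyz": [-0.0005,0.0025,0],"turn": 0},
    {"xyz": [-0.0058,-0.0011,0],"turn": 0},
    {"xyz": [-0.0058,-0.0011,0],"turn": 0},
    {"xyz": [-0.0058,-0.0011,0],"turn": 0},
    {"xyz": [-0.0058,-0.0011,0],"turn": 0},
    {"xyz": [-0.0058,-0.0011,0],"turn": 0},
    {"xyz": [-0.0058,-0.0011,0],"turn": 0},
    {"xyz": [-0.0058,-0.0011,0],"turn": 0},
    {"xyz": [-0.0058,-0.0011,0],"turn": 0},
    {"xyz": [-0.0058,-0.0011,0],"turn": 0},
    {"xyz": [-0.0058,-0.0011,0],"turn": 0},
    {"xyz": [-0.0058,-0.0011,0],"turn": 0}
  ]
}}

```text
clock: 19.13
tcp_pos: [0.4749, -0.0747, 0.2052]
orientation: [-2.007, -2.417, 0.0]
contact_force: [-0.5, -0.4, -0.1]
grip_width: 0.0427
```

Request:
{"fn": "apply_moves", "kwargs": {
  "deltas": [
    {"xyz": [-0.0003,0,0],"turn": 0},
    {"xyz": [0,0,0],"turn": 0}
  ]
}}

```text
clock: 19.3
tcp_pos: [0.474, -0.0748, 0.2046]
orientation: [-2.006, -2.415, 0.003]
contact_force: [-0.4, 0.5, -0.2]
grip_width: 0.043
```

```bash
python3 - <<'E'
from fit import *
m=camera_model('wrist');im=grab_frame('wrist')[:,:,::-1].copy();cv2.imwrite('pics/w12.png',im)
o=readout.get_obs();print(o['tcp_pos'],o['contact_force'],o['grip_width'])
cv2.imwrite('pics/w12c.png',cv2.resize(im[220:400,180:460],None,fx=2.8,fy=2.8,interpolation=cv2.INTER_CUBIC))
E
```

```text
[ 0.47432605 -0.07470029  0.20464011] [-0.18746889  0.19454343 -0.55867493] 0.04275705096481135
```

View pics/w12c.png

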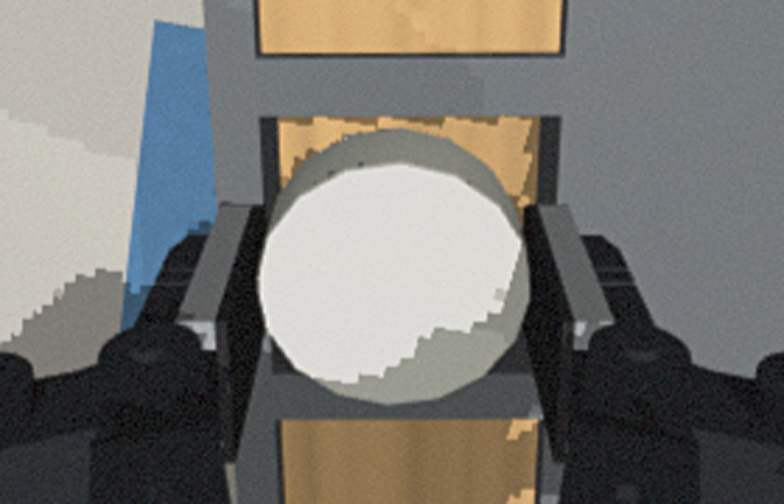

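```bash
python3 - <<'E'
from fit import *
m=camera_model('wrist');S=np.array([.5337,-.0657]);a=.187;R=np.array([[np.cos(a),-np.sin(a)],[np.sin(a),np.cos(a)]])
f=lambda p:(180+p[0]/2.8,220+p[1]/2.8)
loc=lambda p,z:((onz(m,*f(p),z)[:2]-S)@R*1000).round(1)
print("disc",loc((394,163),.0455),loc((394,405),.0455),loc((258,284),.0455),loc((530,284),.0455))
print("well",loc((260,117),.03),loc((561,117),.03),loc((400,373),.03))
E
```

```text
disc [-59.2  23.6] [-59.3 -19.5] [-80.6   3. ] [-38.   3.]
well [-81.4  25.1] [-31.6  25. ] [-58.2 -24.7]
```

Request:
{"fn": "apply_moves", "kwargs": {
  "deltas": [
    {"xyz": [0.0015,-0.0006,0],"turn": 0},
    {"xyz": [0.0014,-0.0006,0],"turn": 0},
    {"xyz": [0,0,0],"turn": 0},
    {"xyz": [0,0,0],"turn": 0}
  ]
}}

```text
clock: 19.68
tcp_pos: [0.4784, -0.0756, 0.2051]
orientation: [-2.007, -2.417, 0.0]
contact_force: [-0.3, 0.8, -1.3]
grip_width: 0.0432
```

```bash
python3 - <<'E'
from fit import *
m=camera_model('wrist');im=grab_frame('wrist')[:,:,::-1].copy();cv2.imwrite('pics/w13.png',im)
o=readout.get_obs();print(o['tcp_pos'],o['contact_force'],o['grip_width'])
cv2.imwrite('pics/w13c.png',cv2.resize(im[220:400,180:460],None,fx=2.8,fy=2.8,interpolation=cv2.INTER_CUBIC))
E
```

```text
[ 0.47827988 -0.07561498  0.20507775] [ 0.30181582  0.61777906 -0.66280508] 0.04286659155289921
```

View pics/w13c.png

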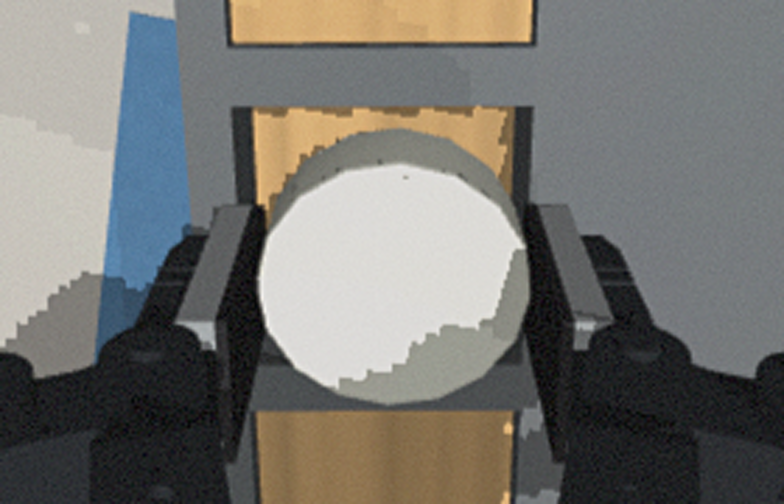

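Request:
{"fn": "apply_moves", "kwargs": {
  "deltas": [
    {"xyz": [-0.0012,0,0],"turn": 0},
    {"xyz": [0,0,0],"turn": 0},
    {"xyz": [0,0,0],"turn": 0},
    {"xyz": [0,0,0],"turn": 0}
  ]
}}

```text
clock: 20.07
tcp_pos: [0.477, -0.0756, 0.2052]
orientation: [2.007, 2.417, -0.0]
contact_force: [0.7, -0.5, -0.1]
grip_width: 0.0431
```

```bash
python3 - <<'E'
from fit import *
m=camera_model('wrist');im=grab_frame('wrist')[:,:,::-1].copy();cv2.imwrite('pics/w14.png',im)
o=readout.get_obs();print(o['tcp_pos'],o['contact_force'],o['grip_width'])
cv2.imwrite('pics/w14c.png',cv2.resize(im[220:400,180:460],None,fx=2.8,fy=2.8,interpolation=cv2.INTER_CUBIC))
E
```

```text
[ 0.47703885 -0.07563158  0.2052425 ] [-0.39073759  0.16107105 -0.00946562] 0.04286330517047516
```

View pics/w14c.png

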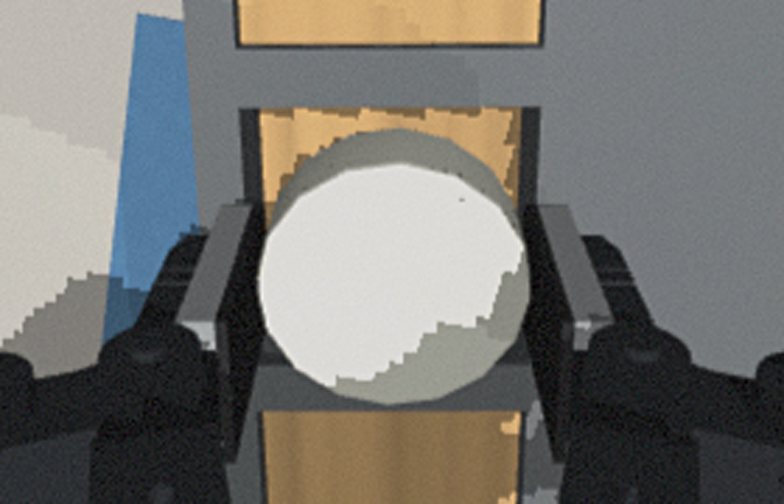

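Tablet_a is now centred over well 1 (well 240–540, disc 259–529 in the crop). I'll release it.

Request:
{"fn": "apply_moves", "kwargs": {
  "deltas": [
    {"xyz": [0,0,0],"turn": 0},
    {"xyz": [0,0,0],"turn": 0},
    {"xyz": [0,0,0],"turn": 0},
    {"xyz": [0,0,0],"turn": 0},
    {"xyz": [0,0,0],"turn": 0}
  ],
  "claw": -0.6
}}

```text
clock: 20.53
tcp_pos: [0.4771, -0.0756, 0.2052]
orientation: [2.007, 2.417, 0.0]
contact_force: [-0.3, 0.4, 0.6]
grip_width: 0.0681
```

Request:
{"fn": "apply_moves", "kwargs": {
  "deltas": [
    {"xyz": [0,0,0.02],"turn": 0},
    {"xyz": [0,0,0.03],"turn": 0},
    {"xyz": [0.005,-0.027,0.03],"turn": 0},
    {"xyz": [0.005,-0.027,0.03],"turn": 0},
    {"xyz": [0.005,-0.027,0.03],"turn": 0},
    {"xyz": [0.005,-0.027,0],"turn": 0},
    {"xyz": [0.005,-0.027,0],"turn": 0},
    {"xyz": [0,0,0],"turn": 0},
    {"xyz": [0,0,0],"turn": 0},
    {"xyz": [0,0,0],"turn": 0}
  ]
}}

```text
clock: 21.37
tcp_pos: [0.5018, -0.21, 0.3449]
orientation: [-2.006, -2.417, -0.0]
contact_force: [0.5, 0.3, -0.3]
grip_width: 0.0684
```

```bash
python3 - <<'E'
from fit import *
m=camera_model('wrist');im=grab_frame('wrist')[:,:,::-1].copy();cv2.imwrite('pics/w15.png',im);pickle.dump(m,open('w15.pkl','wb'))
cv2.imwrite('pics/s15c.png',cv2.resize(grab_frame('scene')[215:295,200:350,::-1],None,fx=5,fy=5,interpolation=cv2.INTER_CUBIC))
o=readout.get_obs();print(o['tcp_pos'],o['contact_force'],o['grip_width'])
E
```

```text
[ 0.50197851 -0.20917284  0.34493817] [ 0.08515765 -0.35866465  0.45720043] 0.06817756348136089
```

View pics/w15.png

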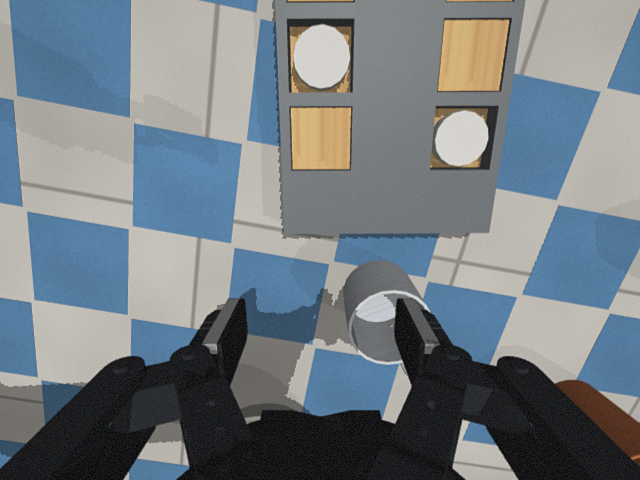

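View pics/s15c.png

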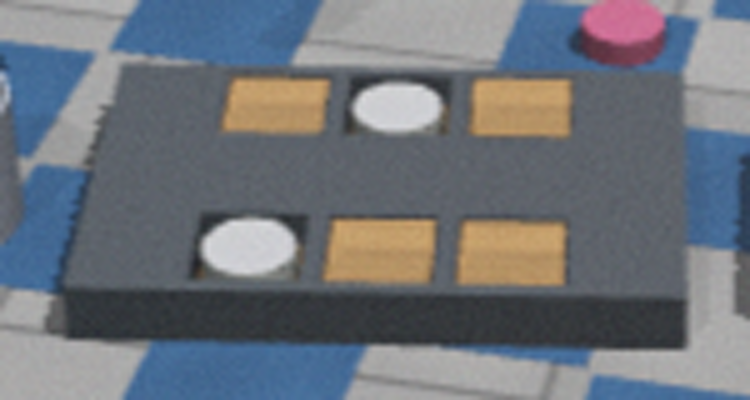

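Both tablets lie in wells 1 and 3. I'll check their height by triangulation and confirm the bystanders haven't moved.

```bash
python3 - <<'E'
from fit import *
im=cv2.imread('pics/w15.png');m=pickle.load(open('w15.pkl','rb'));ms=camera_model('scene');mt=camera_model('top')
top=grab_frame('top')[:,:,::-1].copy();cv2.imwrite('pics/top15.png',top)
cv2.imwrite('pics/top15c.png',cv2.resize(top[150:320,240:470],None,fx=3.4,fy=3.4,interpolation=cv2.INTER_CUBIC))
for n,b,s in [("B",(430,492,105,170),(249,247)),("A",(290,352,18,92),(397,107))]:
    c,st=disc(im,*b);p=(200+s[0]/5,215+s[1]/5)
    print(n,c.round(1),st,tri([(m,*c),(ms,*p)]),onz(m,*c,.03).round(4),onz(ms,*p,.03).round(4))
# expected px diameter of 44mm disc at z=.03 vs .046 
for n,X in [("B",(.6015,-.115)),("A",(.477,-.0757))]:
  for z in (.03,.034,.046):
    q=[]
    for t in np.linspace(0,2*np.pi,180):
        x=m['intrinsics']@(m['R']@np.array([X[0]+.022*np.cos(t),X[1]+.022*np.sin(t),z])+m['t']);q.append(x[:2]/x[2])
    print(n,z,np.ptp(q,axis=0).round(1))
a=cv2.imread('pics/top0.png').astype(int);d=(np.abs(top.astype(int)-a).max(2)>40).astype(np.uint8)
nn,l,st,ce=cv2.connectedComponentsWithStats(d);print([ (ce[i].round().tolist(),int(st[i][4])) for i in range(1,nn) if st[i][4]>60])
E
```

```text
B [461.3 137.8] [   5    5   53   56 2300] (array([ 0.60089926, -0.11315235,  0.03126295]), np.float64(0.0003994737626091538)) [ 0.6013 -0.1127  0.03  ] [ 0.5994 -0.1141  0.03  ]
A [321.1  55.9] [   3    7   57   63 2818] (array([ 0.47824401, -0.07613275,  0.03247878]), np.float64(0.00025439008387634354)) [ 0.478  -0.0754  0.03  ] [ 0.4749 -0.0774  0.03  ]
B 0.03 [54.3 56.4]
B 0.034 [55.1 57.2]
B 0.046 [57.6 59.8]
A 0.03 [57.9 65.1]
A 0.034 [58.8 66.2]
A 0.046 [61.6 69.6]
[([511.0, 320.0], 19731), ([369.0, 203.0], 383), ([397.0, 225.0], 283), ([311.0, 238.0], 284), ([354.0, 257.0], 375), ([635.0, 391.0], 146), ([627.0, 455.0], 1244), ([396.0, 448.0], 148), ([430.0, 453.0], 118), ([414.0, 455.0], 137), ([552.0, 470.0], 465), ([525.0, 472.0], 294)]
```

View pics/top15.png

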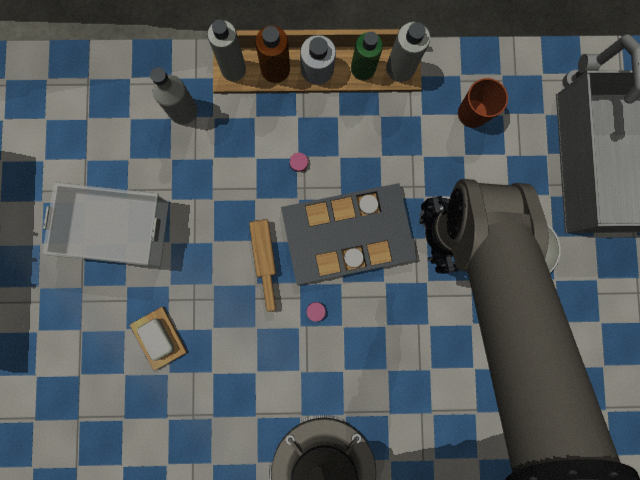

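```bash
python3 -c "
from bench import r;print(r.hand_in())"
```

```text
the job is handed in; nothing more can be done
None
```

Both loose tablets are in the two empty wells, and the job was handed in after about 22 of the 72 s.

- **Finding the empty wells:** I pressed covers 4, 5, 3, 0 and 1 with the closed fingertips. Covers 4, 5 and 0 pushed back with about 9–10 N and are full. Covers 3 and 1 gave only about 2.4 N, so they are empty. I pushed both down until they hit bottom at 16 mm (14 N and 22 N). I didn't press well 2, since both empty wells were already found.
- **Sliding the tablets:** I held each tablet by its rim with about 5–6 N of down-force and slid it along the aisle, then sideways. tablet_b went into well 3 and tablet_a into well 1. Each was let go once centred over the open well.
- **Height check:** triangulation put the tablet tops at z = 31.3 mm (b) and 32.5 mm (a). The same cameras measured the deck and covers at 31–33 mm, and the apparent disc sizes match deck height, so both look flat and flush.
- **Surroundings:** the top view shows no change to the brush, tub or pink look-alikes. The arm hid the cup and part of the bowl in that last top view. The last wrist view shows the cup upright beyond the -y end of the store, and the arm never came near the bowl. The gripper was raised clear of everything before hand-in.
- **Disagreements:** the first wrist picture was taken while the arm was still settling and put the store about 5 mm off. I retook it with the arm still, and it then agreed with the top view to about 1 mm. Two-view heights for the loose tablets from the wrist and top cameras were poor, so I used the scene and top pair plus close wrist views instead.

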